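# Tilt up the stock terminal's display

## Task

On the stockroom issue counter, raise the stock terminal's flat-lying display to a reading angle of about 50 degrees from lying flat, and leave it standing there on its stiff hinge. Leave the label printer's lid as it is.

Things in the scene. Friction and masses are not known exactly. Their poses are not given: they have to be found in the camera images.
- terminal: Stock terminal, the larger of two grey devices fixed on the counter: housing 240 x 240 x 50 mm, keypad along its near side, dark display lying on the rest of its top. Origin: centre of its underside; x from keypad to display handle (away from the robot, yaw within 0.35 rad), y along the hinge, z up. The hinge axis lies along y at x = -30, z = 53 mm, just behind the keypad.
- display_bar (a point): Middle of the display's handle: round bar 12 mm thick, parallel to the hinge, 130 mm long between two side arms, 34 mm free gap to the display's far edge. It overhangs the housing's far side, about 60 mm above the counter when flat. In the display's frame (origin on hinge axis, x along the display, z out of its screen; also the point's axes) it is at x = 190, z = 7 mm.
- display (a joint): Angle of the terminal's display, a panel 150 deep x 220 wide x 14 mm, 0.25 to 0.5 kg, hinged at its near edge. 0: flat, screen up; grows as the far edge with the bar is raised, up and back towards the robot; 1.57: upright; stop at 1.6. Starts at 0 to 0.15 rad. Stiff hinge (friction 0.6 N m; 4 to 6 N up at the bar raises it); stays where it is left.
- printer_lid (a joint): Angle of the lid of the label printer, the narrower, taller grey device (130 wide, 200 deep, 85 mm tall, no keypad, paper label at its near face) fixed beside the terminal, on either side. Its plain dark lid (120 mm wide) has a like but shorter bar handle (75 mm). 0: shut; starts at 0 to 0.1 rad. To be left alone.

How it is judged:
By the outcome, as a careful person would: the job done as asked, in the order asked, and still so for the second after the job is handed in, with the robot touching nothing.
It also fails if it takes over 34 s, if anything falls off the work surface, if the arm or the gripper's body presses on something with over 40 N, if the wrist force passes 120 N, or if a joint passes its speed limit or range.

## Robot

A 6-joint arm with a two-finger parallel gripper is mounted at the origin on the work surface. World frame = base frame: x ahead of the robot, y to its left, z up, the work surface at z = 0. Lengths are in m, angles in rad, forces in N, time in s.
With the tool pointing down it reaches from about 0.25 to 0.725 m from the base axis. Payload 9.7 kg.
Tool frame: the origin (TCP) lies on the mounting face of the last link; the fingertips stand 173 mm ahead of it and the grasp point (between the pads) lies 155 mm ahead of it (arm.tip_reach is the z of the fingertips in the tool frame, in m); z points along the fingers, y is the direction in which the jaws open and shut (so a half turn about z gives the same grasp; the last joint's range is limited). The gripper opens to 85 mm and grips with 20 to 120 N. Pads are 22 mm wide; open, the fingers measure 114 mm over their backs; the gripper's body (76 mm by 85 mm) begins 54 mm behind the grasp point. The pads swing forward as they close: fully open they stand 13 mm farther back than shut.
Start: joints at [-1.146, 0.087, 0.176, 1.66, 0, 1.571], TCP at [0.227, -0.501, 0.405] pointing down, gripper open.
Joint ranges: [-3.13, 3.13], [-0.85, 1.81], [-1.15, 1.24], [-2.2, 2.28], [-1.44, 1.52], [-3.14, 3.14]. Speed limits (rad/s): [2.22, 2.22, 2.57, 3.14, 3.14, 3.14].

## Interface

Orientations are given as a 3x3 rotation matrix whose columns are the frame's x, y, z axes.
In Python, from workcell import arm gives the robot as it stands.
- The arm moves only by the shell command python3 -m inch 'ROWS'. ROWS is a JSON object of lists of equal length, an entry for each row: "dp": the shift along the tool's x, y, z in mm, a list of three; "turn": the turn about the tool's z in degrees; "fingers": the closure in counts, from 0 (fully open) to 255 (shut). In form: {"dp": [[tx, ty, tz], ...], "turn": [turn, ...], "fingers": [fingers, ...]}. A call has exactly 5 rows; each row is the pose to reach, as a shift and turn from the pose commanded when the call began, along the tool's axes at that moment; what a row does not reach only later rows make up. A row lasts 1/10 s, in which the tool goes at most 50 mm and 8.59 degrees, less where a joint would pass 70% of its speed; a pose out of reach is approached as far as the arm can. A call with a gripper value outside its range is refused whole. The fingers move at their own pace and stop on an object; the grip force is fixed at half the most. Time passes only in rows, so rows that repeat a pose let the fingers close, or fill a call up. It gives the time, the measured TCP pose, the force and the opening at its end, in the units of the state.
- arm.observe(): the state, without advancing time (a new reading comes with each control period).
- arm.camera(name): name is "scene" or "side" or "wrist"; returns the picture (384x512x3 uint8, red, green, blue); there is no depth.
- arm.camera_model(name): a dict with "fx", "fy", "cx", "cy" (pixels), "rvec" (rotation vector, rad) and "tvec" (3), from world to camera coordinates, as OpenCV has them. Camera axes: x right, y down, z forward; pixel columns grow to the right and rows downward; lengths in m; the calibration is good to about 2 mm. The wrist camera is an equidistant fisheye: a pixel r from the principal point sees the ray r / f radians off the axis. A picture is of the moment at which its call begins: read the wrist's pose just before it. camera_model takes no time and is no camera call; for the wrist camera it gives the pose at the moment of the call.
- arm.job_done(): hands the job in, once; it reports no verdict.
The state is a dict: "clock": time; "joints": joint angles; "qd": joint speeds; "effort": joint torques, N m; "eef_pos": TCP position; "orientation": TCP orientation; "contact_force": force on the tool from outside, world axes, zero at the start; "wrist_torque": the same for the moment, N m; "width": finger opening in m.
Only numpy, scipy, OpenCV 4.12 (cv2) and the standard library are available. Lean on these libraries where they do the work, as an engineer would, in place of code of your own. Each camera call takes 0.05 s, during which the arm holds its last target.

## Working session

There is one attempt and no reset: what is moved stays moved. The work goes in short steps, Python scripts to look and compute and a shell command to move; the robot and the scene stay as the last step left them, time stands still between calls to the robot, and variables do not carry over. Pictures are saved under pics/ and viewed, and the job is handed in when it is done.

```bash
mkdir -p pics; ls; python3 - <<'E'
from workcell import arm
import cv2
s=arm.observe(); print(s)
for n in("scene","side"):
    im=arm.camera(n); cv2.imwrite(f"pics/{n}0.png",cv2.cvtColor(im,cv2.COLOR_RGB2BGR)); print(arm.camera_model(n))
E
```

```text
pics
{'clock': 0.0, 'joints': array([-1.14598562e+00,  8.74647295e-02,  1.75101879e-01,  1.65978216e+00,
       -4.48861533e-05,  1.57077116e+00]), 'qd': array([ 0.00045856,  0.00082523,  0.00071457,  0.00069572, -0.00010987,
        0.00070543]), 'effort': array([-1.87143734e-03, -5.20384848e+01,  4.64806151e+01,  1.62045378e-02,
        4.09533357e-05, -3.55053523e-06]), 'eef_pos': array([ 0.22667756, -0.5011175 ,  0.40396379]), 'orientation': array([[ 9.11106366e-01,  4.12170878e-01, -5.96753793e-04],
       [ 4.12171308e-01, -9.11105564e-01,  1.21030756e-03],
       [-4.48521711e-05, -1.34868371e-03, -9.99999090e-01]]), 'contact_force': array([-0.25849665, -0.07201798,  1.00338051]), 'wrist_torque': array([-0.05719796, -0.02616169,  0.05189794]), 'width': 0.08511446844776441}
{'fx': 385.911537811988, 'fy': 385.911537811988, 'cx': 255.2253706863942, 'cy': 187.04740152200387, 'rvec': array([ 1.61394814,  2.23792027, -0.64056291]), 'tvec': array([ 0.17298635, -0.33525331,  1.17226637])}
{'fx': 348.35811186229347, 'fy': 348.35811186229347, 'cx': 255.33299115287554, 'cy': 199.2432914431577, 'rvec': array([ 0.65245907, -2.59431411,  1.24409822]), 'tvec': array([0.41607796, 0.22042812, 0.55906538])}
```

View pics/scene0.png

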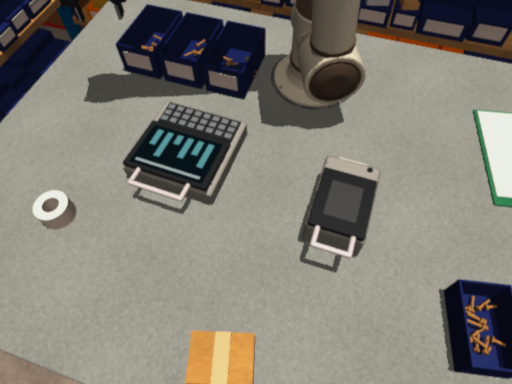

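View pics/side0.png

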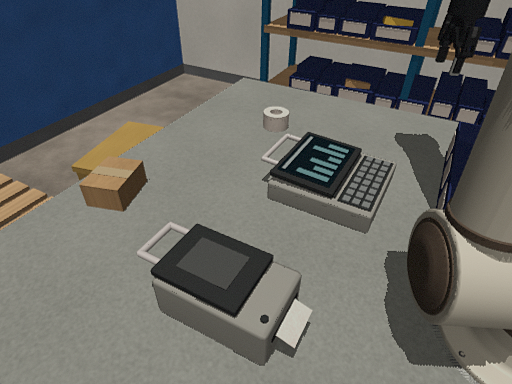

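The scene view shows the terminal (keypad, cyan screen) around (185,150) with its bar at about (131,183)–(186,195). The printer is at (340,200). I'll enlarge both views.

```bash
python3 - <<'E'
import cv2
a=cv2.imread("pics/scene0.png")[95:215,110:260]; cv2.imwrite("pics/sc_c.png",cv2.resize(a,None,fx=5,fy=5,interpolation=cv2.INTER_CUBIC))
a=cv2.imread("pics/side0.png")[120:240,250:410]; cv2.imwrite("pics/si_c.png",cv2.resize(a,None,fx=5,fy=5,interpolation=cv2.INTER_CUBIC))
E
```

```text
(no output)
```

View pics/sc_c.png

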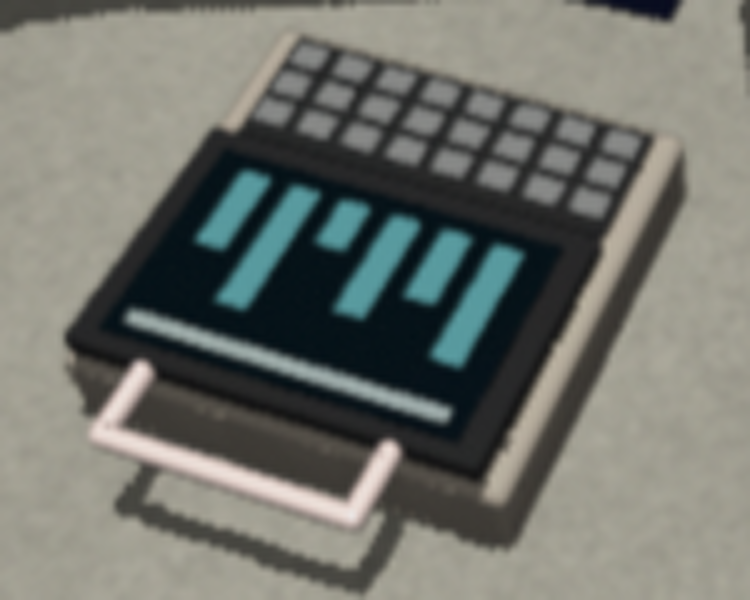

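View pics/si_c.png

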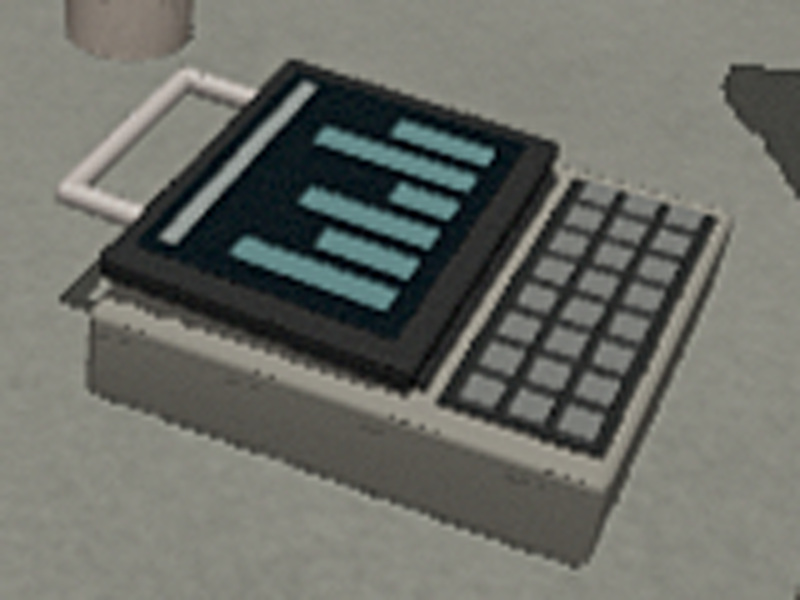

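```bash
cat > h.py <<'E'
import numpy as np, cv2
from scipy.optimize import least_squares
from workcell import arm
H=[-30,0,53]
def disp(p,th):
    c,s=np.cos(th),np.sin(th); x,y,z=p
    return np.array([-.03+c*x-s*z, y, .053+s*x+c*z])
def world(p,P):
    c,s=np.cos(P[2]),np.sin(P[2]); return np.array([P[0]+c*p[0]-s*p[1],P[1]+s*p[0]+c*p[1],p[2]])
def proj(n,X):
    m=arm.camera_model(n); K=np.array([[m['fx'],0,m['cx']],[0,m['fy'],m['cy']],[0,0,1]])
    return cv2.projectPoints(np.array(X).reshape(-1,1,3),m['rvec'],m['tvec'],K,None)[0].reshape(-1,2)
E
cat > fit.py <<'E'
from h import *
D=lambda x,y,z:('d',(x,y,z)); T=lambda x,y,z:('t',(x,y,z))
sc=[(T(-.12,-.12,.05),290,38),(T(.12,.12,.05),500,500),(D(.15,-.11,.014),70,338),(D(.15,.11,.014),480,470),(D(0,-.11,.014),215,130),(D(0,.11,.014),603,240),(D(.19,-.065,.007),97,432),(D(.19,.065,.007),355,520)]
si=[(D(.19,.065,.007),68,192),(D(.19,-.065,.007),190,75),(D(.15,.11,.014),105,255),(D(.15,-.11,.014),292,62),(D(0,-.11,.014),555,148),(D(0,.11,.014),415,380),(T(-.12,.12,.05),605,480),(T(-.12,.12,0),580,565),(T(-.12,-.12,.05),728,215),(T(.12,.12,.05),92,310),(T(.12,.12,0),92,395)]
def res(P):
    r=[]
    for n,L,o in(("scene",sc,(110,95)),("side",si,(250,120))):
        X=[world(disp(p,P[3]) if k=='d' else np.array(p),P) for (k,p),_,_ in L]
        uv=np.array([[(u+.5)/5-.5+o[0],(v+.5)/5-.5+o[1]] for _,u,v in L])
        r.append(proj(n,X)-uv)
    return np.concatenate(r)
s=least_squares(lambda P:res(P).ravel(),[.45,-.3,0,.05],loss='soft_l1')
print(s.x); print(res(s.x).round(1))
P=s.x
print('bar',world(disp((.19,0,.007),P[3]),P),'hinge',world((-.03,0,.053),P))
E
python3 fit.py
```

```text
[ 0.38419548 -0.23787725 -0.03295427  0.04204158]
[[-1.6 -3.9]
 [ 0.6  0.1]
 [-2.  -1.1]
 [-0.4 -0.6]
 [-0.4 -2.4]
 [ 0.2 -1.5]
 [ 1.1  0. ]
 [-0.4 -1. ]
 [-0.6  0.6]
 [-1.4  1.3]
 [-1.9  0.2]
 [-0.8 -1. ]
 [ 1.2 -1.2]
 [-0.9 -1.4]
 [ 0.4  2. ]
 [-0.   2.7]
 [ 1.7 -0.7]
 [-2.  -0.2]
 [-2.8 -0.1]]
bar [ 0.54364677 -0.24313375  0.06797936] hinge [ 0.35421177 -0.2368888   0.053     ]
```

```bash
cat >> fit.py <<'E'
def tri(a,b):
    def f(X): return np.concatenate([proj("scene",[X])[0]-a,proj("side",[X])[0]-b])
    r=least_squares(f,[.45,-.25,.06]); return r.x,r.fun
for p in [x[0] for x in sc]:
    a=[(np.array([u,v])+.5)/5-.5+(110,95) for q,u,v in sc if q==p]; b=[(np.array([u,v])+.5)/5-.5+(250,120) for q,u,v in si if q==p]
    if a and b:
        X,f=tri(a[0],b[0]); print(p,X.round(4),f.round(1))
E
python3 fit.py|tail -8
```

```text
('t', (-0.12, -0.12, 0.05)) [ 0.2651 -0.3486  0.0468] [-0.4 -1.4 -1.   0.9]
('t', (0.12, 0.12, 0.05)) [ 0.5057 -0.1255  0.047 ] [-0.3 -0.5 -0.4  0.3]
('d', (0.15, -0.11, 0.014)) [ 0.498  -0.349   0.0705] [-0.3 -0.7 -0.6  0.5]
('d', (0.15, 0.11, 0.014)) [ 0.5053 -0.1332  0.0719] [-0.5 -1.1 -0.9  0.7]
('d', (0, -0.11, 0.014)) [ 0.3526 -0.3458  0.0626] [-0.1 -0.4 -0.3  0.3]
('d', (0, 0.11, 0.014)) [ 0.3561 -0.1289  0.0613] [-0.3 -0.7 -0.5  0.4]
('d', (0.19, -0.065, 0.007)) [ 0.5411 -0.3118  0.0687] [-0.3 -0.7 -0.7  0.5]
('d', (0.19, 0.065, 0.007)) [ 0.5461 -0.1779  0.068 ] [-0.4 -0.8 -0.8  0.6]
```

The two views agree to within a few mm: bar middle at about (0.544, -0.244, 0.069), yaw about -0.033, display angle about 0.05 rad. The heights match the 60–88 mm expected. Next I'll hover above the bar.

```bash
cat >> h.py <<'E'
def go(target,ang):
    s=arm.observe(); R=s['orientation']; d=R.T@(np.array(target)-s['eef_pos'])*1000
    cur=np.arctan2(R[1,1],R[0,1]); print('dp',d.round(1),'turn',np.degrees(-(ang-cur)).round(1))
E
python3 -c "
from h import *
go((.546,-.244,.30),-.034)"
```

```text
dp [ 396.9 -102.5  104.1] turn -63.7
```

```bash
python3 -m inch '{"dp": [[40,-10,10],[80,-20,20],[120,-30,30],[160,-40,40],[200,-50,50]], "turn": [-7,-14,-21,-28,-35], "fingers": [150,150,150,150,150]}'; python3 -c "
from h import *
go((.546,-.244,.30),-.034)"
```

```text
clock: 0.6
eef_pos: [0.3893, -0.3719, 0.354]
orientation: [[0.506, 0.863, -0.0], [0.863, -0.506, 0.0], [0.0, -0.0, -1.0]]
contact_force: [1.1, -0.5, 0.3]
width: 0.0352
dp [189.6  70.5  54. ] turn -28.4
```

```bash
python3 -m inch '{"dp": [[40,15,10],[80,30,20],[120,45,32],[160,60,44],[190,70,54]], "turn": [-6,-12,-18,-24,-28.5], "fingers": [150,150,150,150,150]}'; python3 - <<'E'
from h import *
go((.546,-.244,.30),-.034)
s=arm.observe(); print(s['orientation'],s['eef_pos'],s['width'])
m=arm.camera_model('wrist'); print(m)
im=arm.camera('wrist'); cv2.imwrite('pics/w1.png',im[:,:,::-1])
im=arm.camera('side'); cv2.imwrite('pics/s1.png',im[:,:,::-1])
E
```

```text
clock: 1.1
eef_pos: [0.5469, -0.2435, 0.2994]
orientation: [[0.032, 0.999, -0.001], [0.999, -0.032, 0.001], [0.001, -0.001, -1.0]]
contact_force: [-0.6, -0.8, 0.5]
width: 0.0353
dp [-0.5 -0.9 -0.6] turn 0.1
[[ 3.24468171e-02  9.99473145e-01 -7.97267313e-04]
 [ 9.99473309e-01 -3.24463587e-02  5.81346332e-04]
 [ 5.55171626e-04 -8.15710237e-04 -9.99999513e-01]] [ 0.54694002 -0.24354288  0.29942488] 0.03526179198766098
{'fx': 297.3186396354542, 'fy': 297.3186396354542, 'cx': 256.36154296593423, 'cy': 193.3657487168292, 'rvec': array([-2.82360602,  0.04836899,  0.00911043]), 'tvec': array([-0.55421184, -0.22163342,  0.21009852])}
```

View pics/w1.png

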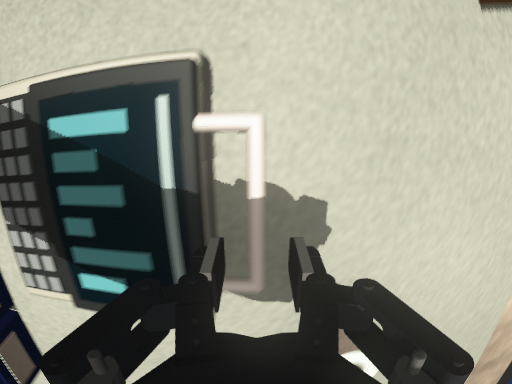

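View pics/s1.png

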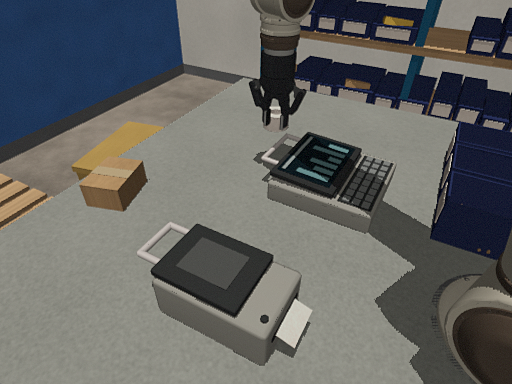

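Wrist view: the bar runs from (257,118) to (257,288), and the fingertip inner edges at columns ~222 and ~291 straddle it. I'll check this by back-projecting the bar.

```bash
python3 - <<'E'
from h import *
m=arm.camera_model('wrist'); R=cv2.Rodrigues(m['rvec'])[0]; t=m['tvec']; c=-R.T@t
print(c)
for u,v in((257,119),(257,200),(257,288),(222,245),(291,245)):
    d=np.array([u-m['cx'],v-m['cy']]); r=np.hypot(*d); th=r/m['fx']
    ray=R.T@np.append(d/r*np.sin(th),np.cos(th))
    for z in(.069,):
        print(u,v,(c+ray*(z-c[2])/ray[2]).round(4))
E
```

```text
[ 0.54946902 -0.16301683  0.26702325]
257 119 [ 0.5489 -0.1761  0.069 ]
257 200 [ 0.547  -0.2327  0.069 ]
257 288 [ 0.5446 -0.3087  0.069 ]
222 245 [ 0.5194 -0.2679  0.069 ]
291 245 [ 0.5715 -0.2696  0.069 ]
```

The bar middle is at x≈0.547, y≈-0.242, which matches, and its length comes out at 133 mm. The tool is centred over it, so I'll go straight down and then close.

```bash
python3 -m inch '{"dp": [[0,0,20],[0,0,40],[0,0,55],[0,0,68],[0,0,78]], "turn": [0,0,0,0,0], "fingers": [150,150,150,150,150]}' ; python3 - <<'E'
from h import *
im=arm.camera('side')[100:220,220:380]; cv2.imwrite('pics/s2.png',cv2.resize(im[:,:,::-1],None,fx=4,fy=4,interpolation=cv2.INTER_CUBIC))
im=arm.camera('wrist'); cv2.imwrite('pics/w2.png',im[:,:,::-1])
E
```

```text
clock: 1.7
eef_pos: [0.5451, -0.2456, 0.2218]
orientation: [[0.038, 0.999, -0.001], [0.999, -0.038, 0.0], [0.0, -0.001, -1.0]]
contact_force: [0.4, 0.8, -0.2]
width: 0.0349
```

View pics/s2.png

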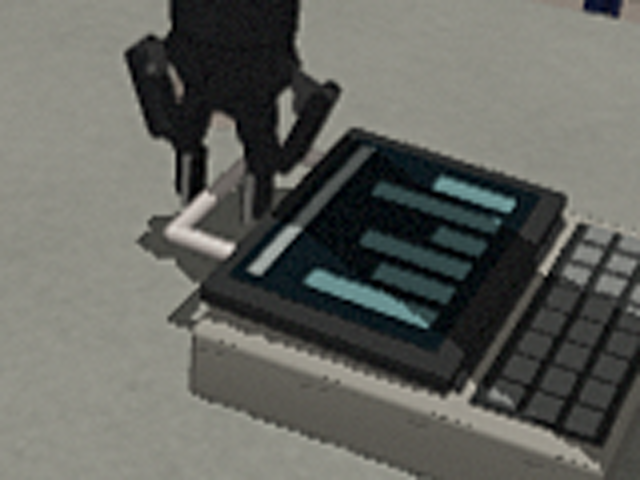

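View pics/w2.png

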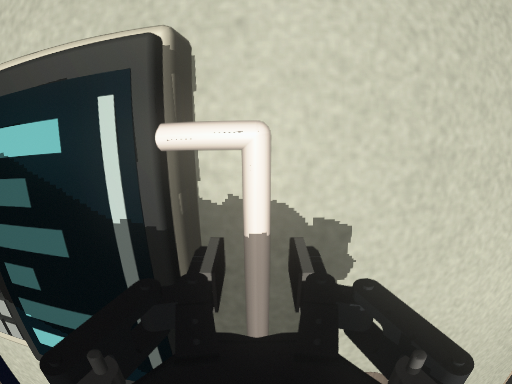

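The bar (column 257) sits centred between the pads (224 and 290), with the near finger clear in the gap. Closing now.

```bash
python3 -m inch '{"dp": [[0,0,0],[0,0,0],[0,0,0],[0,0,0],[0,0,0]], "turn": [0,0,0,0,0], "fingers": [255,255,255,255,255]}'; python3 - <<'E'
from h import *
s=arm.observe(); 
e=s['eef_pos']; print(e,s['orientation'][:,1])
yaw=-.036
# hinge from fit; bar path
hx,hy=.3555,-.2375
rb=np.hypot(.19,.007)
d=(e[:2]-np.array([hx,hy]))@np.array([np.cos(yaw),np.sin(yaw)]); print('horizontal bar-hinge',d, 'max',rb)
off=e[2]-.0695
th0=.05
for th in np.radians([2.9,10,18,26,34,42,46,50,52,54]):
    b=disp((.19,0,.007),th)-disp((.19,0,.007),th0); print(round(np.degrees(th),1),'dx,dz mm',(b[[0,2]]*1000).round(1))
E
```

```text
clock: 2.3
eef_pos: [0.545, -0.2455, 0.2233]
orientation: [[0.038, 0.999, -0.001], [0.999, -0.038, -0.0], [-0.0, -0.001, -1.0]]
contact_force: [-5.6, -0.9, 0.8]
width: 0.0101
[ 0.54503138 -0.24550902  0.22326038] [ 9.99279258e-01 -3.79526211e-02 -7.50276139e-04]
horizontal bar-hinge 0.18969684228402073 max 0.19012890364171356
2.9 dx,dz mm [-0.   0.1]
10.0 dx,dz mm [-3.5 23.4]
18.0 dx,dz mm [-10.9  48.9]
26.0 dx,dz mm [-21.7  73.1]
34.0 dx,dz mm [-35.8  95.6]
42.0 dx,dz mm [-52.9 115.8]
46.0 dx,dz mm [-62.5 125. ]
50.0 dx,dz mm [-72.6 133.6]
52.0 dx,dz mm [-78.  137.5]
54.0 dx,dz mm [-83.4 141.3]
```

Gripped: the width reads about the bar's thickness and forces are low. I'll follow the arc slowly.

```bash
python3 -m inch '{"dp": [[0,0,-8],[0,-1,-16],[0,-3,-23],[0,-5,-32],[0,-7,-40]], "turn": [0,0,0,0,0], "fingers": [255,255,255,255,255]}'; python3 - <<'E'
from h import *
im=arm.camera('side')[80:220,220:400]; cv2.imwrite('pics/s3.png',cv2.resize(im[:,:,::-1],None,fx=4,fy=4,interpolation=cv2.INTER_CUBIC))
E
```

```text
clock: 2.8
eef_pos: [0.5379, -0.2453, 0.263]
orientation: [[0.038, 0.999, -0.002], [0.999, -0.038, -0.0], [-0.0, -0.002, -1.0]]
contact_force: [-5.2, -3.1, -6.6]
width: 0.01
```

View pics/s3.png

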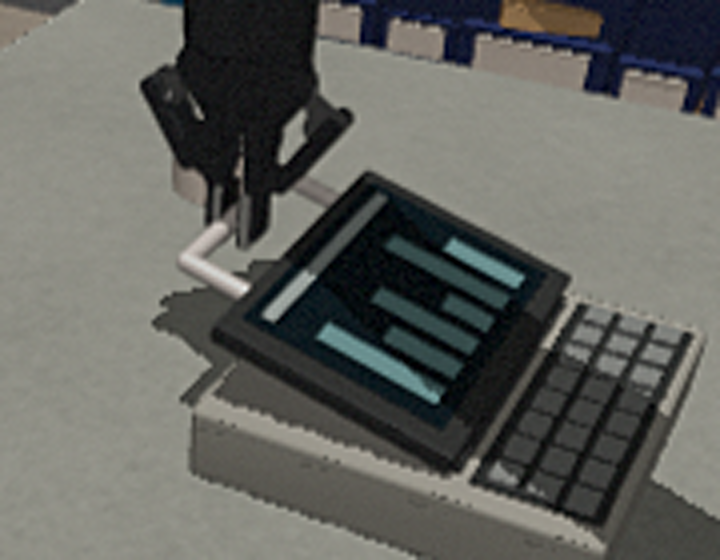

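It is rising with the grip. I'll continue along the arc.

```bash
python3 -m inch '{"dp": [[0,-5,-12],[0,-10,-24],[0,-16,-36],[0,-23,-47],[0,-30,-58]], "turn": [0,0,0,0,0], "fingers": [255,255,255,255,255]}'; python3 -c "
from h import *
b0=disp((.19,0,.007),.05)
for th in (35,39,43,46,48,50,51,52): print(th,((disp((.19,0,.007),np.radians(th))-b0)*1000).round(1))"
```

```text
clock: 3.35
eef_pos: [0.5083, -0.2441, 0.3228]
orientation: [[0.038, 0.999, 0.003], [0.999, -0.038, -0.001], [-0.001, 0.003, -1.0]]
contact_force: [1.4, -5.6, -6.9]
width: 0.0098
35 [-37.8   0.   98.2]
39 [-46.2   0.  108.5]
43 [-55.2   0.  118.2]
46 [-62.5   0.  125. ]
48 [-67.5   0.  129.4]
50 [-72.6   0.  133.6]
51 [-75.3   0.  135.6]
52 [-78.    0.  137.5]
```

```bash
python3 -m inch '{"dp": [[0,-7,-9],[0,-15,-18],[0,-22,-25],[0,-30,-31],[0,-35,-35]], "turn": [0,0,0,0,0], "fingers": [255,255,255,255,255]}'; python3 - <<'E'
from h import *
im=arm.camera('side')[50:240,220:410]; cv2.imwrite('pics/s4.png',cv2.resize(im[:,:,::-1],None,fx=3,fy=3,interpolation=cv2.INTER_CUBIC))
im=arm.camera('scene')[60:220,100:280]; cv2.imwrite('pics/c4.png',cv2.resize(im[:,:,::-1],None,fx=3,fy=3,interpolation=cv2.INTER_CUBIC))
E
```

```text
clock: 3.85
eef_pos: [0.4738, -0.2429, 0.3594]
orientation: [[0.038, 0.999, 0.008], [0.999, -0.038, -0.003], [-0.003, 0.008, -1.0]]
contact_force: [9.6, -5.5, 0.7]
width: 0.0093
```

View pics/s4.png

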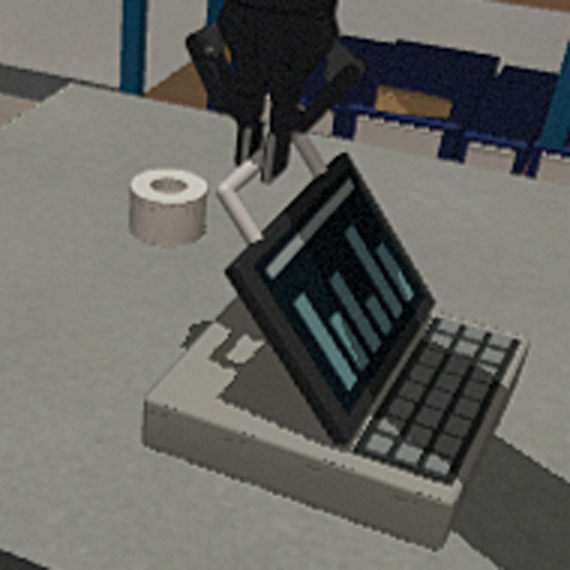

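View pics/c4.png

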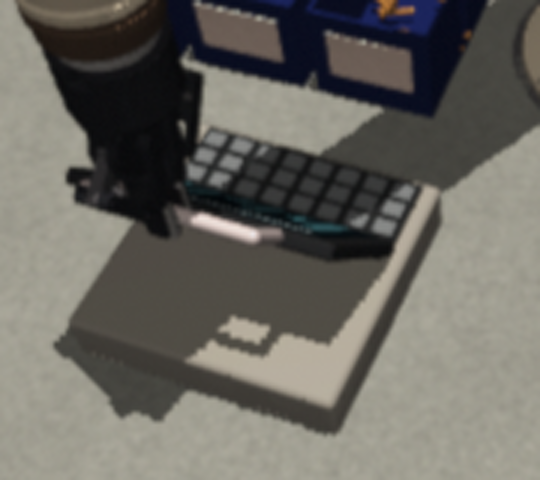

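```bash
cat > ang.py <<'E'
import sys,json
from h import *
P0=[.3855,-.239,-.036]
def run(pts,scale,o,n="side"):
    # pts: (display xyz),(u,v)
    L=[(p,((u+.5)/scale-.5+o[0],(v+.5)/scale-.5+o[1])) for p,(u,v) in pts]
    def f(q): return (proj(n,[world(disp(p,q[0]),P0) for p,_ in L])-np.array([b for _,b in L])-q[1:3]).ravel()
    r=least_squares(f,[.85,0,0]); print('angle deg',np.degrees(r.x[0]).round(1),'offset px',r.x[1:].round(1),r.fun.reshape(-1,2).round(1).tolist())
    for p,b in L:
        rr=least_squares(lambda q:proj(n,[world(disp(p,q[0]),P0)])[0]-b,[.85]); print('  ',p,np.degrees(rr.x[0]).round(1),rr.fun.round(1))
E
python3 - <<'E'
from ang import *
run([((.19,.065,.007),(223,190)),((.15,.11,.014),(243,264)),((.15,-.11,.014),(347,157)),((0,.11,.014),(350,440)),((0,-.11,.014),(433,303))],3,(220,50))
# reference: same on the initial flat picture
run([((.19,.065,.007),(68,192)),((.15,.11,.014),(105,255)),((.15,-.11,.014),(292,62)),((0,.11,.014),(415,380)),((0,-.11,.014),(555,148))],5,(250,120))
E
```

```text
angle deg 49.4 offset px [-0.5 -0.7] [[0.8, 0.5], [-2.3, -0.1], [0.6, -2.3], [-0.6, 1.4], [1.5, 0.5]]
   (0.19, 0.065, 0.007) 49.1 [-0. -0.]
   (0.15, 0.11, 0.014) 51.4 [-0.5 -1.6]
   (0.15, -0.11, 0.014) 48.0 [-1.1 -2.4]
   (0, 0.11, 0.014) 48.7 [-1.   0.7]
   (0, -0.11, 0.014) 44.7 [ 0.8 -0.5]
angle deg 3.8 offset px [-0.7 -1.8] [[0.0, 0.3], [-1.3, 0.2], [0.1, -0.7], [-0.6, -0.1], [1.7, 0.4]]
   (0.19, 0.065, 0.007) 2.6 [-0.8 -0.1]
   (0.15, 0.11, 0.014) 2.6 [-2.2 -0.5]
   (0.15, -0.11, 0.014) 1.2 [-1.2 -0.3]
   (0, 0.11, 0.014) 22.0 [ 0.6 -0.8]
   (0, -0.11, 0.014) -3.5 [ 0.3 -1.6]
```

Fitted angle is about 49.4° from the picture; arm travel gives 49–51°. I'll release gently with a partial opening, so the near finger stays clear of the panel.

```bash
python3 -m inch '{"dp": [[0,0,0],[0,0,0],[0,0,0],[0,0,0],[0,0,0]], "turn": [0,0,0,0,0], "fingers": [210,190,175,160,150]}'; python3 - <<'E'
from h import *
im=arm.camera('side')[50:240,220:410]; cv2.imwrite('pics/s5.png',cv2.resize(im[:,:,::-1],None,fx=3,fy=3,interpolation=cv2.INTER_CUBIC))
im=arm.camera('wrist'); cv2.imwrite('pics/w5.png',im[:,:,::-1])
E
```

```text
clock: 4.45
eef_pos: [0.4734, -0.2426, 0.3556]
orientation: [[0.038, 0.999, -0.0], [0.999, -0.038, 0.0], [0.0, -0.0, -1.0]]
contact_force: [0.0, -0.1, -0.2]
width: 0.035
```

View pics/s5.png

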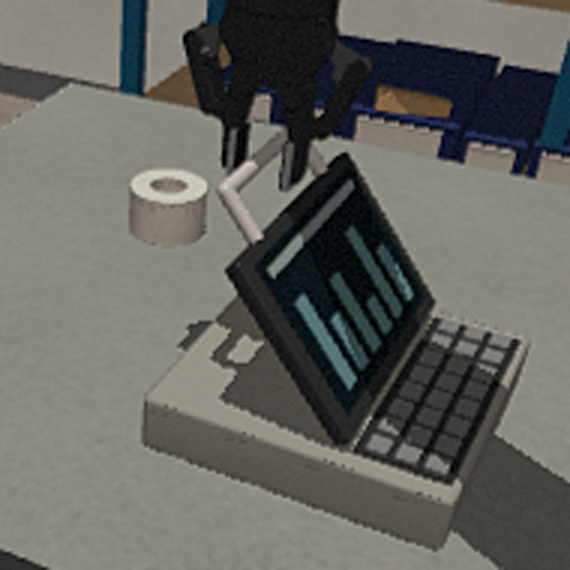

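View pics/w5.png

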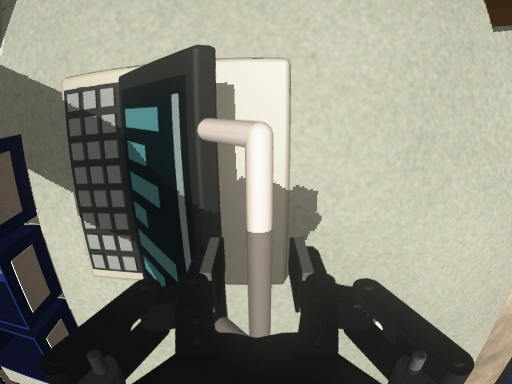

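The display stands unmoved. The bar (column ~259) is free between the open pads and the force is about 0. Lifting straight up.

```bash
python3 -m inch '{"dp": [[0,0,-10],[0,0,-25],[0,0,-45],[0,0,-70],[0,0,-100]], "turn": [0,0,0,0,0], "fingers": [150,150,150,150,150]}'; python3 -m inch '{"dp": [[0,40,0],[0,80,0],[0,120,0],[0,120,0],[0,120,0]], "turn": [0,0,0,0,0], "fingers": [150,150,150,150,150]}'; python3 - <<'E'
from h import *
for n,(a,b,c,d) in {'side':(50,240,220,410),'scene':(60,220,100,280)}.items():
    im=arm.camera(n)[:,:,::-1]; cv2.imwrite(f'pics/full_{n}6.png',im); cv2.imwrite(f'pics/{n}6.png',cv2.resize(im[a:b,c:d],None,fx=4 if n=='scene' else 3,fy=4 if n=='scene' else 3,interpolation=cv2.INTER_CUBIC))
E
```

```text
clock: 5.05
eef_pos: [0.4732, -0.2426, 0.4567]
orientation: [[0.038, 0.999, -0.001], [0.999, -0.038, 0.0], [0.0, -0.001, -1.0]]
contact_force: [0.6, -0.4, 0.5]
width: 0.0351
clock: 5.55
eef_pos: [0.5943, -0.2472, 0.4546]
orientation: [[0.037, 0.999, -0.002], [0.999, -0.037, 0.001], [0.001, -0.002, -1.0]]
contact_force: [0.8, -0.2, -0.1]
width: 0.0351
```

View pics/side6.png

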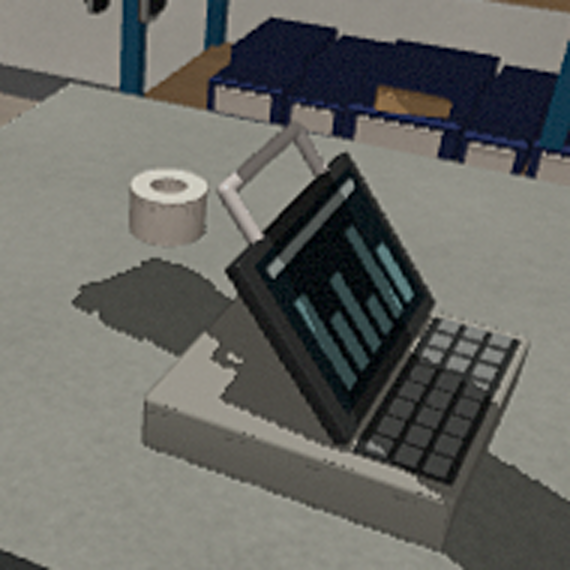

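View pics/full_scene6.png

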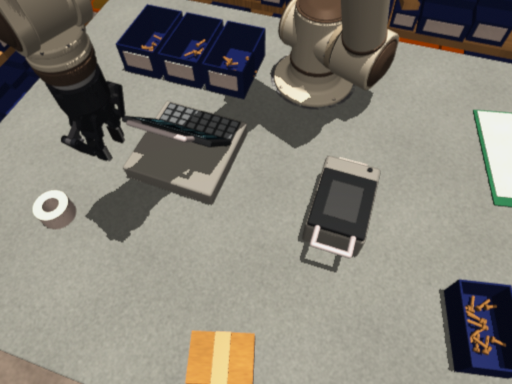

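View pics/scene6.png

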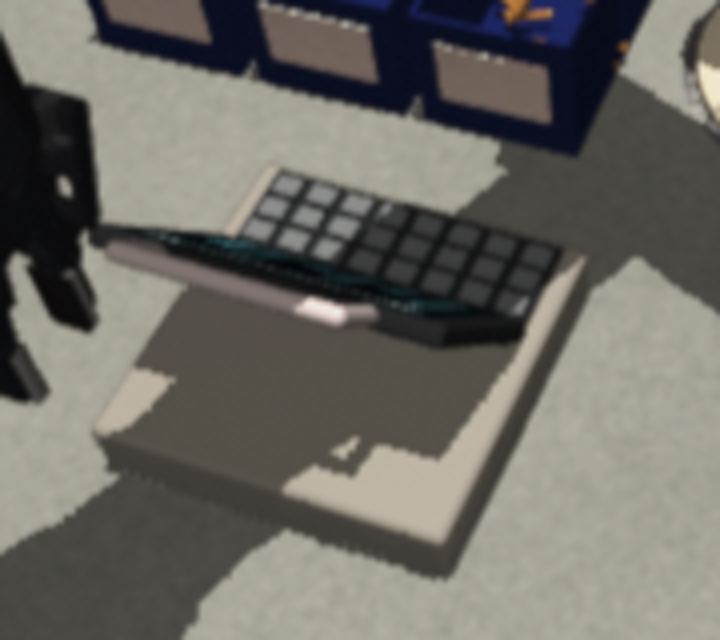

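The arm is clear, the display is standing, and the printer is unmoved. The bar ends are at (224,188) and (298,128) in the side crop, and (340,314) and (110,250) in the scene crop. I'll make a final check of the angle from these.

```bash
python3 - <<'E'
from ang import *
for y,a,b in((.065,(340,314),(224,188)),(-.065,(110,250),(298,128))):
    a=(np.array(a)+.5)/4-.5+(100,60); b=(np.array(b)+.5)/3-.5+(220,50)
    r=least_squares(lambda X:np.concatenate([proj("scene",[X])[0]-a,proj("side",[X])[0]-b]),[.47,-.25,.2]); print(r.x.round(4),r.fun.round(1))
    X=r.x; print('angle',np.degrees(np.arctan2(X[2]-.053,(X[:2]-world((-.03,0,0),P0)[:2])@[np.cos(-.036),np.sin(-.036)]))-np.degrees(np.arctan2(7,190)))
run([((.19,.065,.007),(224,188)),((.19,-.065,.007),(298,128)),((.15,.11,.014),(243,264)),((.15,-.11,.014),(347,157)),((0,.11,.014),(350,440)),((0,-.11,.014),(433,303))],3,(220,50))
i=cv2.imread('pics/scene0.png'); j=cv2.imread('pics/full_scene6.png')
print('printer diff',np.abs(i[150:270,290:390].astype(int)-j[150:270,290:390]).max())
E
```

```text
[ 0.476  -0.174   0.2033] [-0.2 -0.6 -0.5  0.4]
angle 49.73316250188923
[ 0.471  -0.3114  0.1987] [-0.2 -0.6 -0.5  0.5]
angle 48.87963595236124
angle deg 49.8 offset px [-0.3 -0.6] [[0.8, 0.8], [-0.4, 0.2], [-2.0, -0.4], [0.8, -2.5], [-0.7, 1.4], [1.4, 0.5]]
   (0.19, 0.065, 0.007) 49.6 [0.2 0.4]
   (0.19, -0.065, 0.007) 50.1 [-0.3 -0.7]
   (0.15, 0.11, 0.014) 51.4 [-0.5 -1.6]
   (0.15, -0.11, 0.014) 48.0 [-1.1 -2.4]
   (0, 0.11, 0.014) 48.7 [-1.   0.7]
   (0, -0.11, 0.014) 44.7 [ 0.8 -0.5]
printer diff 17
```

```bash
python3 -c "
from workcell import arm
print(arm.job_done())"
```

```text
the job is handed in; nothing more can be done
None
```

The terminal's display is standing at about 50° on its hinge, and I've handed the job in. I gripped the bar handle from above, followed the hinge arc up, let go, and moved the arm clear. It took about 5.7 s of the 34 s allowed.

- **Angle:** after release, the bar ends triangulated from both cameras give 49.7° and 48.9°. A fit to the side picture alone gives 49.8°. Single corner points in that picture scatter from about 45° to 51°; the low one is a corner close to the hinge, which fixes the angle poorly.
- **After release:** the display had not visibly moved once the gripper opened. The arm ended clear of everything, and the wrist force read under 1 N.
- **Forces:** the highest I read at the wrist was about 11 N, at the end of the raise. I only have readings from the end of each move.
- **Printer:** its lid was never touched. The before and after pictures of it differ by at most 17 grey levels, with no visible movement.
- **Disagreement:** the heights triangulated before the grasp came out 3–5 mm lower than the given sizes. I used the given sizes for height, and the grasp was good.

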